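# Sweep the cleaned fittings off the draining board

### The arm

A 6-joint arm with a two-finger parallel gripper is mounted at the origin on the work surface. World frame = base frame: x ahead of the robot, y to its left, z up, the work surface at z = 0. Lengths are in m, angles in rad, forces in N, time in s.
With the tool pointing down it reaches from about 0.425 to 1.125 m from the base axis. Payload 14.9 kg.
Tool frame: the origin (TCP) lies at the very end of the fingers, on their centre line; the grasp point (between the pads) lies 19 mm behind it; z points along the fingers, y is the line along which they close (so a half turn about z gives the same grasp; the last joint's range is limited). The gripper opens to 91 mm and grips with 3 to 60 N. Pads are 32 mm wide; open, the fingers measure 118 mm over their backs; the gripper's body (76 mm by 178 mm) begins 60 mm behind the grasp point.
Start: joints at [-1.358, 0.379, 1.734, -0, 1.028, -0.033], TCP at [0.17, -0.679, 0.214] pointing down, gripper open.
Joint ranges: [-2.77, 2.77], [-0.74, 2.19], [0, 2.66], [-1.06, 4.2], [0.31, 2.87], [-3.08, 3.08]. Speed limits (rad/s): [1.89, 1.89, 2.39, 3.14, 3.14, 3.14].

### API

Orientations are given as a unit quaternion [x, y, z, w].
In Python, from plant import bot gives the robot as it stands.
- The arm moves only by the tool play_rows, never from a script. Its argument "rows" is a list of rows, each a list of 7 numbers: the opening, from 0 (shut) to 1 (fully open), then the shift along the tool's x, y, z in cm, then the turn, a rotation vector about the tool's x, y, z in degrees. A call has 1 to 12 rows; each row is the pose to reach, as a shift and turn from the pose commanded when the call began, along the tool's axes at that moment; what a row does not reach only later rows make up. A row lasts 1/10 s, in which the tool goes at most 50 mm and 8.59 degrees, less where a joint would pass 70% of its speed; a pose out of reach is approached as far as the arm can. A call with a gripper value outside its range is refused whole. The fingers move at their own pace and stop on an object; "force" is the grip in N (left out, the last holds). Time passes only in rows, so rows that repeat a pose let the fingers close. It gives the time, the measured TCP pose, the force, the opening and the grip force at its end, in the units of the state.
- bot.observe(): the state, without advancing time (a new reading comes with each control period).
- bot.grab_frame(name): name is "scene" or "top"; returns (picture, depth): 480x640x3 uint8, red, green, blue; 480x640 float32, m along the optical axis (not along the pixel's ray), 0 where there is no reading.
- bot.camera_model(name): a dict with "intrinsics" (3x3 intrinsics, pixels), "xyz" and "orientation" of the camera in the world. Camera axes: x right, y up, looking along -z (the intrinsics and any distortion apply to the point x, -y, -z); pixel columns grow to the right and rows downward; lengths in m; the calibration is good to about 2 mm. A picture is of the moment at which its call begins. camera_model takes no time and is no camera call.
- bot.job_done(): hands the job in; it is judged then, once.
The state is a dict: "time": time; "joint_positions": joint angles; "qvel": joint speeds; "joint_efforts": joint torques, N m; "ee_pos": TCP position; "orientation": TCP orientation; "contact_force": force on the tool from outside, world axes, zero at the start; "ft_torque": the same for the moment, N m; "gripper_width": opening from 0.0 (shut) to 1.0 (fully open); "grip_force": force on a finger pad.
Only numpy, scipy, OpenCV 4.12 (cv2) and the standard library are available. Lean on these libraries where they do the work, as an engineer would, in place of code of your own. Each camera call takes 0.05 s, during which the arm holds its last target. There are 200 camera calls.

### The job

Sweep the three brass fittings along the draining board with the fingers and off its open end into the light blue tray, not into the grey scrap tray with the steel offcuts. Only push them: do not pick any of them up. Leave the white dropper bottle standing where it is on the board, and do not disturb the other things on the bench.

Things in the scene. Friction and masses are not known exactly. Their poses are not given: they have to be found in the camera images.
- board: grey metal draining board with dark dots (look only), 240 x 240 mm, fixed on short feet; its flat deck top is 50 mm above the bench. Origin: on the bench under its centre; z up. A lip 4 mm thick, 10 mm above the deck, runs along its two edges at local x = -120 and +120 mm; its two ends at local y = -120 and +120 mm are open, without lip.
- tray: light blue open tray, fixed, 240 mm (local x) x 170 mm (local y), rim 38 mm above the bench, walls and floor 5 mm. Origin: centre of its underside; axes parallel to the board's. It stands at one open end of the board (local y +195 or -195 mm of the board, either may be drawn), its rim reaching 10 mm under the end of the deck, so that what is pushed off that end drops into it.
- scrap: grey open scrap tray of the same size with steel offcuts in it, at the other open end of the board. Origin: centre of its underside.
- dropper: small white bottle with blue cap, 28 mm diameter, 55 mm tall, standing on the deck in a row of its own among the fittings (rows run along the board's y, about 52 mm apart). Origin: centre of its underside. Stays where it is.
- fitting_a_center (a point): centre (half-way up, on the axis) of a loose brass hex fitting, about 34 mm over the corners, 26 mm tall, about 90 g, standing on the deck on its hexagon (14 mm high) with a round neck 22 mm across above it
- fitting_b_center (a point): centre (half-way up, on the axis) of a loose brass hex fitting, about 34 mm over the corners, 26 mm tall, about 90 g, standing on the deck on its hexagon (14 mm high) with a round neck 22 mm across above it
- fitting_c_center (a point): centre (half-way up, on the axis) of a loose brass hex fitting, about 34 mm over the corners, 26 mm tall, about 90 g, standing on the deck on its hexagon (14 mm high) with a round neck 22 mm across above it
- jar: bystander: amber jar, 64 mm diameter, 80 mm tall, right; origin at its underside or lower side
- spray: bystander: blue spray can with red cap, 56 mm diameter, 170 mm tall, right; origin at its underside or lower side
- electrode: bystander: lying electrode handle, black and red, 215 mm long, 26 mm high, lying along the front of the board, 165 mm from its centre; origin at its underside or lower side
- brush: bystander: small hand brush with wooden handle, lying on the left; origin at its underside or lower side
- cup: bystander: blue plastic cup, 70 mm diameter, 70 mm tall, close behind the board; origin at its underside or lower side

How it is judged:
By the outcome, as a careful person would: the job done as asked, in the order asked, and still so for the second after the job is handed in, with the robot touching nothing.
It also fails if it takes over 56 s, if anything falls off the work surface, if the arm or the gripper's body presses on something with over 40 N, if the wrist force passes 120 N, or if a joint passes its speed limit or range.

## Working session

There is one attempt and no reset: what is moved stays moved. The work goes in short steps, Python scripts to look and compute and a tool call to move; the robot and the scene stay as the last step left them, time stands still between calls to the robot, and variables do not carry over. Pictures are saved under pics/ and viewed, at most 10 in all, crops included, and the job is handed in when it is done.

Besides the shell and the picture viewer there is one more tool, called after "Call:" in YAML: its name, and indented under it one key for each argument. play_rows: Moves the arm, as the interface text tells. Its arguments: {"type":"object","properties":{"rows":{"type":"array","items":{"type":"array","items":{"type":"number"}}},"force":{"type":"number"}},"required":["rows"]}

```bash
mkdir -p pics; python3 - <<'E'
from plant import bot
import cv2,numpy as np
for n in ("top","scene"):
    p,d=bot.grab_frame(n); cv2.imwrite(f"pics/{n}0.png",p[:,:,::-1]); np.savez(f"{n}0.npz",p=p,d=d)
    print(bot.camera_model(n))
s=bot.observe(); print(s["time"],s["ee_pos"],s["orientation"])
E
```

```text
{'intrinsics': array([[528.65556957,   0.        , 321.47622763],
       [  0.        , 528.65556957, 241.00736847],
       [  0.        ,   0.        ,   1.        ]]), 'xyz': array([0.40399004, 0.02228117, 1.62464853]), 'orientation': array([-0.03216315,  0.03825783,  0.71486094, -0.6974781 ])}
{'intrinsics': array([[545.50003969,   0.        , 315.48384328],
       [  0.        , 545.50003969, 243.57014157],
       [  0.        ,   0.        ,   1.        ]]), 'xyz': array([ 1.30951419, -0.77186255,  0.79477418]), 'orientation': array([0.44081089, 0.17324962, 0.34562545, 0.81006998])}
0.1 [ 0.17021548 -0.67863513  0.21335294] [ 9.92460302e-01  1.22565583e-01 -4.71788663e-05 -4.74680273e-04]
```

View pics/top0.png

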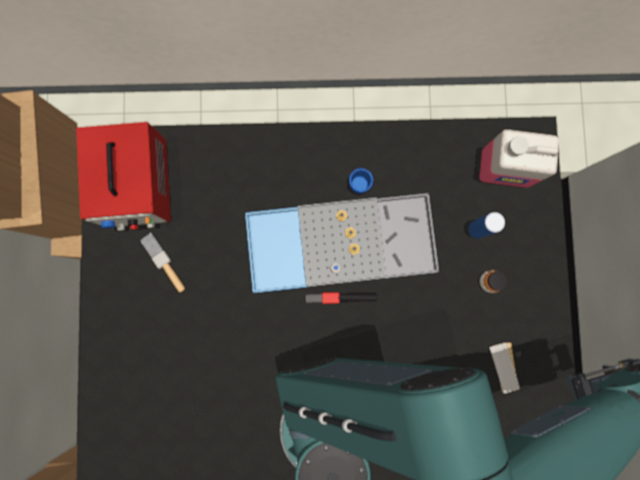

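View pics/scene0.png

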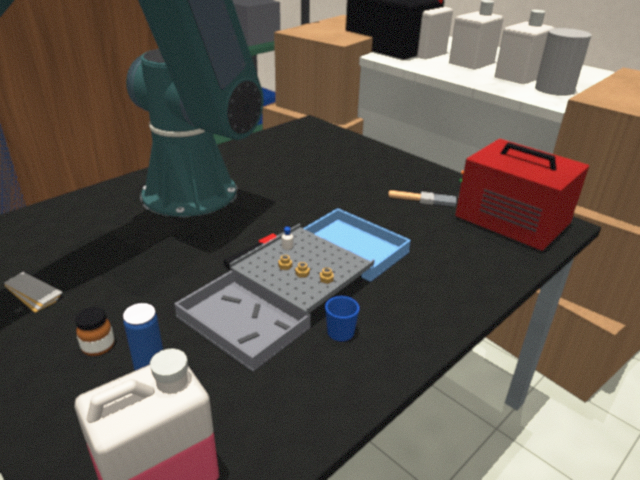

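Top view: the light blue tray is at (275,250), the board at (342,240) and the scrap tray at (408,233). The fittings are near (342,215), (350,232) and (354,249), the dropper near (336,267), the cup at (361,180) and the electrode at (341,298). The scene view shows the same layout.

```bash
cat > h.py <<'E'
import cv2,numpy as np
from scipy.spatial.transform import Rotation as R
from plant import bot
def ray(n,uv,z):
    c=bot.camera_model(n);K=c["intrinsics"];uv=np.atleast_2d(uv)
    d=np.c_[(uv[:,0]-K[0,2])/K[0,0],-(uv[:,1]-K[1,2])/K[1,1],-np.ones(len(uv))]
    w=R.from_quat(c["orientation"]).apply(d);o=c["xyz"]
    return o+w*((z-o[2])/w[:,2])[:,None]
def blobs(m,lo,hi):
    n,l,s,c=cv2.connectedComponentsWithStats(m.astype(np.uint8))
    return [(c[i],s[i,4],l==i) for i in range(1,n) if lo<s[i,4]<hi]
def brass(p):
    h=cv2.cvtColor(p,cv2.COLOR_RGB2HSV)
    return (h[...,0]>8)&(h[...,0]<32)&(h[...,1]>90)&(h[...,2]>70)
def roi(n,m):
    r=np.zeros_like(m); 
    if n=="top": r[190:295,240:445]=1
    else: r[205:370,170:415]=1
    return m&r
E
python3 - <<'E'
from h import *
for n in("top","scene"):
    p=np.load(n+"0.npz")["p"]
    for c,a,_ in blobs(roi(n,brass(p)),8,600): print(n,"brass",c.round(1),a,ray(n,c,.063).round(4))
    h=cv2.cvtColor(p,cv2.COLOR_RGB2HSV)
    m=roi(n,(h[...,0]>95)&(h[...,0]<125)&(h[...,1]>70)&(h[...,2]>80))
    for c,a,mm in blobs(m,3,20000):
        if a>1500:
            r=cv2.minAreaRect(np.argwhere(mm)[:,::-1].astype(np.float32));b=cv2.boxPoints(r)
            print(n,"tray",a,ray(n,b,.038).round(4))
        else: print(n,"blue",c.round(1),a,ray(n,c,.103).round(4))
p=np.load("top0.npz")["p"]
cv2.imwrite("pics/crop.png",cv2.resize(p[185:305,235:445,::-1],None,fx=3.8,fy=3.8,interpolation=cv2.INTER_CUBIC))
E
```

```text
top brass [341.2 215.4] 79 [[ 0.6351 -0.0538  0.063 ]]
top brass [350.  232.6] 72 [[ 0.5829 -0.0786  0.063 ]]
top brass [353.9 248.7] 74 [[ 0.5347 -0.0888  0.063 ]]
top blue [360.2 190.8] 34 [[ 0.7007 -0.1095  0.103 ]]
top blue [263.1 246. ] 826 [[0.5456 0.1762 0.103 ]]
top blue [298.6 230.4] 7 [[0.5883 0.0728 0.103 ]]
top blue [335.5 267. ] 12 [[ 0.4798 -0.0312  0.103 ]]
scene brass [284.7 262.8] 145 [[ 0.5421 -0.0917  0.063 ]]
scene brass [302.  270.2] 147 [[ 0.59   -0.0821  0.063 ]]
scene brass [326.3 275.7] 154 [[ 0.6418 -0.0565  0.063 ]]
scene tray 3494 [[0.4277 0.0743 0.038 ]
 [0.3141 0.344  0.038 ]
 [0.6768 0.2314 0.038 ]
 [0.7315 0.0148 0.038 ]]
scene blue [286.9 229.6] 53 [[ 0.4859 -0.0341  0.103 ]]
scene blue [341.4 316.4] 1241 [[ 0.7889 -0.1668  0.103 ]]
```

View pics/crop.png

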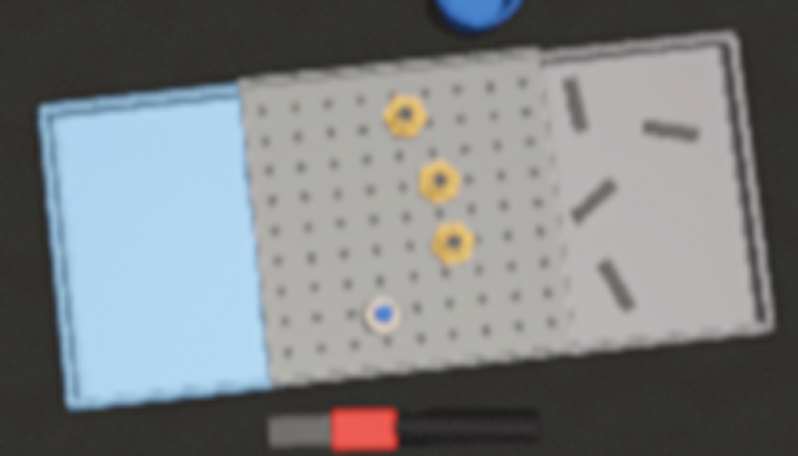

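```bash
python3 - <<'E'
from h import *
q=np.array([(240,82),(540,52),(573,352),(270,385)])/3.8+[235,185]
w=ray("top",q,.055)[:,:2]; c=w.mean(0); print(w.round(4),c.round(4),[np.linalg.norm(w[i]-w[i-1]).round(4) for i in range(4)])
ex=(w[0]+w[1]-w[2]-w[3]);ex/=np.linalg.norm(ex);ey=np.array([-ex[1],ex[0]])
print("yaw deg",np.degrees(np.arctan2(ex[1],ex[0])))
P=np.array([[.6351,-.0538],[.5829,-.0786],[.5347,-.0888],[.4798,-.0312]])
print(((P-c)@np.c_[ex,ey]).round(4))
s=bot.observe();M=R.from_quat(s["orientation"]).as_matrix();print(M.round(3))
h=np.load("top0.npz")["d"];print(h[232,320],h[250,275])
E
```

```text
[[ 0.6663  0.0742]
 [ 0.6847 -0.1639]
 [ 0.447  -0.1812]
 [ 0.4272  0.0557]] [ 0.5563 -0.0538] [np.float64(0.2398), np.float64(0.2387), np.float64(0.2383), np.float64(0.2378)]
yaw deg 4.292038799395182
[[ 0.0786 -0.0059]
 [ 0.0247 -0.0267]
 [-0.0241 -0.0333]
 [-0.0746  0.0282]]
[[ 0.97   0.243 -0.   ]
 [ 0.243 -0.97   0.001]
 [ 0.    -0.001 -1.   ]]
1.5834025 1.6222178
```

```bash
cat >> h.py <<'E'
C=np.array([.5563,-.0538]);Y=np.radians(4.29)
EX=np.array([np.cos(Y),np.sin(Y)]);EY=np.array([-EX[1],EX[0]])
def go(x,y,z):
    s=bot.observe();M=R.from_quat(s["orientation"])
    t=np.r_[C+x*EX+y*EY,z]
    G=R.from_matrix(np.c_[np.r_[EY,0],np.r_[EX,0],[0,0,-1]])
    l=np.array(s["ee_pos"])[:2]-C
    print("t",s["time"],"local",(l@EX).round(4),(l@EY).round(4),s["ee_pos"][2],"shift cm",(M.inv().apply(t-s["ee_pos"])*100).round(2),"turn",(M.inv()*G).as_rotvec(degrees=True).round(2))
E
python3 -c "
from h import *
go(.079,-.068,.16)"
```

```text
t 0.1 local -0.4317 -0.5942 0.21335294257364762 shift cm [ 59.28 -43.16   5.38] turn [-4.000e-02 -4.000e-02 -8.021e+01]
```

Call:
play_rows:
  rows:
    - [0.17,30,-22,0,0,0,-40]
    - [0.17,59.3,-43.2,3,0,0,-80.2]
    - [0.17,59.3,-43.2,3,0,0,-80.2]
    - [0.17,59.3,-43.2,3,0,0,-80.2]
    - [0.17,59.3,-43.2,3,0,0,-80.2]
    - [0.17,59.3,-43.2,3,0,0,-80.2]
    - [0.17,59.3,-43.2,3,0,0,-80.2]
    - [0.17,59.3,-43.2,3,0,0,-80.2]
    - [0.17,59.3,-43.2,3,0,0,-80.2]
    - [0.17,59.3,-43.2,3,0,0,-80.2]
    - [0.17,59.3,-43.2,3,0,0,-80.2]
    - [0.17,59.3,-43.2,3,0,0,-80.2]

```text
time: 1.3
ee_pos: [0.5553, -0.2168, 0.1897]
orientation: [0.68, 0.733, -0.0, -0.0]
contact_force: [0.6, -0.4, 0.7]
gripper_width: 0.169
grip_force: 0.0
```

```bash
python3 -c "
from h import *
go(.079,-.068,.12)"
```

```text
t 1.3 local -0.0132 -0.1624 0.1896751946951989 shift cm [9.44 9.22 6.97] turn [-0.01 -0.    0.  ]
```

Call:
play_rows:
  rows:
    - [0.17,9.4,9.2,3,0,0,0]
    - [0.17,9.4,9.2,3,0,0,0]
    - [0.17,9.4,9.2,3,0,0,0]
    - [0.17,9.4,9.2,3,0,0,0]
    - [0.17,9.4,9.2,3,0,0,0]
    - [0.17,9.4,9.2,3,0,0,0]

```text
time: 1.9
ee_pos: [0.6386, -0.1187, 0.1598]
orientation: [0.68, 0.733, -0.0, -0.0]
contact_force: [-0.7, 0.6, 0.0]
gripper_width: 0.172
grip_force: 0.0
```

```bash
python3 - <<'E'
from h import *
go(.079,-.068,.056)
p,d=bot.grab_frame("scene")
for c,a,_ in blobs(roi("scene",brass(p)),8,600): print(c,a)
cv2.imwrite("pics/s1.png",cv2.resize(p[130:380,150:450,::-1],None,fx=2.4,fy=2.4))
E
```

```text
t 1.9 local 0.0772 -0.0709 0.15982696563646226 shift cm [ 0.29  0.19 10.38] turn [-0.02  0.   -0.03]
[301.08737864 211.12621359] 103
[324.4516129  207.03225806] 31
[292.27272727 215.        ] 22
[308.72727273 223.09090909] 22
[284.64473684 263.02631579] 152
[302.01851852 270.65432099] 162
[326.37951807 276.25903614] 166
```

View pics/s1.png

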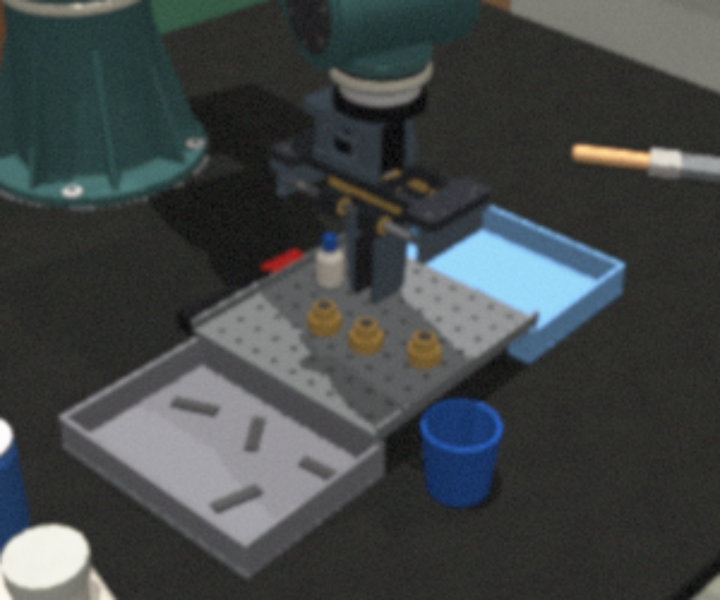

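The fingertips at about (305,252) are above the board behind row a. The fittings are undisturbed. I'll check the fingertip ray against the measured TCP, then descend.

```bash
python3 - <<'E'
from h import *
print(ray("scene",[(305.4,251.7)],.16)); go(.079,-.068,.056)
E
```

```text
[[ 0.64315207 -0.12417542  0.16      ]]
t 1.95 local 0.0772 -0.0711 0.1600296733685885 shift cm [ 0.31  0.18 10.4 ] turn [-0.    0.   -0.07]
```

Call:
play_rows:
  rows:
    - [0.17,0.2,0.2,5,0,0,0]
    - [0.17,0.2,0.2,8,0,0,0]
    - [0.17,0.2,0.2,10.1,0,0,0]
    - [0.17,0.2,0.2,10.1,0,0,0]
    - [0.17,0.2,0.2,10.1,0,0,0]

```text
time: 2.45
ee_pos: [0.641, -0.1167, 0.0596]
orientation: [0.681, 0.733, 0.0, 0.0]
contact_force: [-0.1, 0.1, 0.6]
gripper_width: 0.169
grip_force: 0.0
```

```bash
python3 - <<'E'
from h import *
go(.079,.126,.056)
p,d=bot.grab_frame("scene")
cv2.imwrite("pics/s2.png",cv2.resize(p[180:330,220:420,::-1],None,fx=3.5,fy=3.5))
E
```

```text
t 2.45 local 0.0797 -0.069 0.05958990641246391 shift cm [19.5  -0.09  0.36] turn [ 0.01  0.   -0.06]
```

View pics/s2.png

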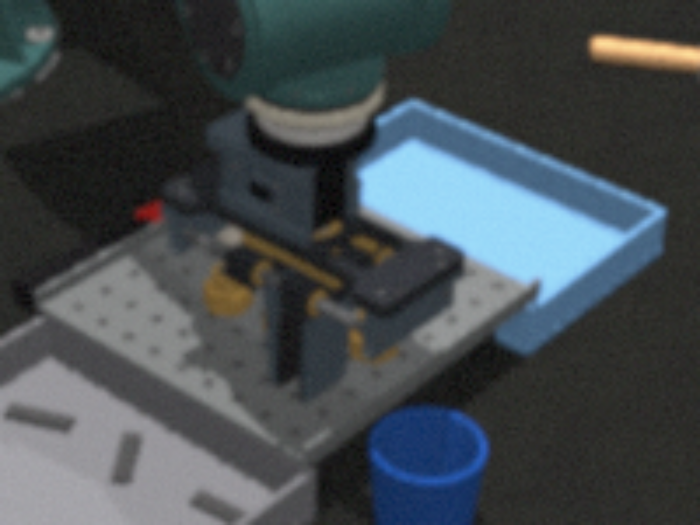

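The fingers are on the deck behind fitting a and clear of everything else. Next is the push.

Call:
play_rows:
  rows:
    - [0.17,1,0,0.2,0,0,0]
    - [0.17,2.5,0,0.2,0,0,0]
    - [0.17,4,0,0.2,0,0,0]
    - [0.17,5.5,0,0.2,0,0,0]
    - [0.17,7,0,0.2,0,0,0]
    - [0.17,8.5,0,0.2,0,0,0]
    - [0.17,10,0,0.2,0,0,0]
    - [0.17,11.5,0,0.2,0,0,0]
    - [0.17,13,0,0.2,0,0,0]
    - [0.17,14.5,0,0.2,0,0,0]
    - [0.17,16,0,0.2,0,0,0]
    - [0.17,17.5,0,0.2,0,0,0]

```text
time: 3.7
ee_pos: [0.6277, 0.0599, 0.0568]
orientation: [0.68, 0.733, -0.0, -0.0]
contact_force: [-0.4, 0.1, 0.1]
gripper_width: 0.169
grip_force: 0.0
```

Call:
play_rows:
  rows:
    - [0.17,1.5,0,0,0,0,0]
    - [0.17,2.3,0,0,0,0,0]
    - [0.17,2.3,0,0,0,0,0]
    - [0.17,2.3,0,0,0,0,0]
    - [0.17,2.3,0,-5,0,0,0]
    - [0.17,2.3,0,-8,0,0,0]
    - [0.17,-5,0,-8,0,0,0]
    - [0.17,-10,0,-8,0,0,0]
    - [0.17,-15,0,-8,0,0,0]
    - [0.17,-18,0,-8,0,0,0]
    - [0.17,-19,0,-8,0,0,0]
    - [0.17,-19,0,-8,0,0,0]

```text
time: 4.9
ee_pos: [0.6419, -0.1332, 0.1368]
orientation: [0.681, 0.732, 0.0, 0.0]
contact_force: [-0.7, 0.4, -0.4]
gripper_width: 0.166
grip_force: 0.0
```

```bash
python3 - <<'E'
from h import *
go(.025,-.088,.057)
p,d=bot.grab_frame("scene")
for c,a,_ in blobs(roi("scene",brass(p)),8,600): print(c,a,((ray("scene",c,.063)[0,:2]-C)@np.c_[EX,EY]).round(4))
cv2.imwrite("pics/s3.png",cv2.resize(p[130:380,150:450,::-1],None,fx=2.4,fy=2.4))
E
```

```text
t 4.9 local 0.0794 -0.0856 0.13675693684819723 shift cm [-0.26 -5.44  7.98] turn [ 0.   0.  -0.2]
[309.  215.8] 15 [-0.1182  0.1606]
[296.16 224.32] 100 [-0.1135  0.1059]
[320.64864865 220.75675676] 37 [-0.0794  0.1626]
[287.95454545 228.31818182] 22 [-0.1154  0.0774]
[304.19047619 236.71428571] 21 [-0.0591  0.0765]
[372.79310345 254.96551724] 87 [0.1128 0.1288]
[284.69032258 263.01935484] 155 [-0.0166 -0.0373]
[301.71232877 271.00684932] 146 [ 0.0329 -0.0335]
```

View pics/s3.png

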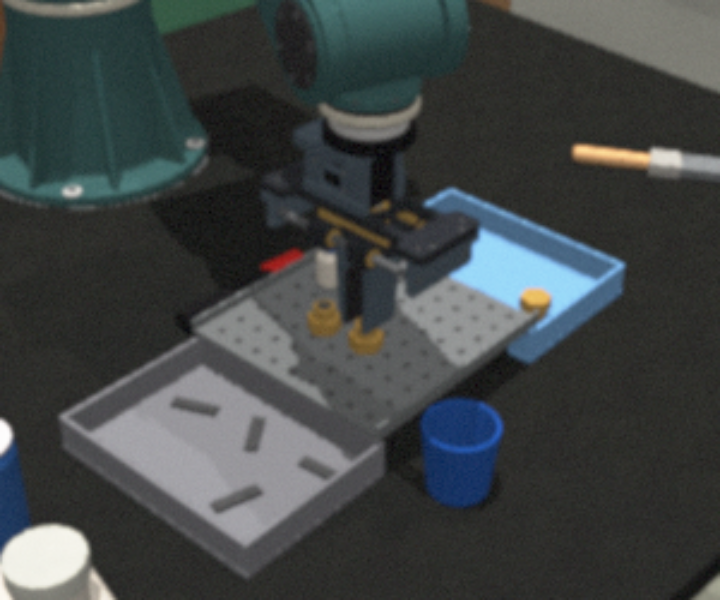

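Fitting a now lies in the light blue tray at about (373,255). Fittings b and c and the dropper have not moved. Fitting b is next.

Call:
play_rows:
  rows:
    - [0.17,-0.3,-5,0,0,0,0]
    - [0.17,-0.3,-5.4,0,0,0,0]
    - [0.17,-0.3,-5.4,0,0,0,0]
    - [0.17,-0.3,-5.4,4,0,0,0]
    - [0.17,-0.3,-5.4,7,0,0,0]
    - [0.17,-0.3,-5.4,8,0,0,0]
    - [0.17,-0.3,-5.4,8,0,0,0]
    - [0.17,0.5,-5.4,8,0,0,0]
    - [0.17,2,-5.4,8,0,0,0]
    - [0.17,3.5,-5.4,8,0,0,0]
    - [0.17,5,-5.4,8,0,0,0]
    - [0.17,6.5,-5.4,8,0,0,0]

```text
time: 6.15
ee_pos: [0.5834, -0.0685, 0.0573]
orientation: [0.68, 0.733, 0.0, 0.0]
contact_force: [0.3, -1.2, 0.4]
gripper_width: 0.171
grip_force: 0.4
```

```bash
python3 -c "
from h import *
go(.025,.126,.057)"
```

```text
t 6.15 local 0.026 -0.0167 0.057326756502493144 shift cm [14.27 -0.09  0.03] turn [0.04 0.01 0.02]
```

Call:
play_rows:
  rows:
    - [0.17,1.5,0,0,0,0,0]
    - [0.17,3,0,0,0,0,0]
    - [0.17,4.5,0,0,0,0,0]
    - [0.17,6,0,0,0,0,0]
    - [0.17,7.5,0,0,0,0,0]
    - [0.17,9,0,0,0,0,0]
    - [0.17,10.5,0,0,0,0,0]
    - [0.17,12,0,0,0,0,0]
    - [0.17,13.5,0,0,0,0,0]
    - [0.17,14,0,0,0,0,0]
    - [0.17,14,0,0,0,0,0]
    - [0.17,14,0,0,0,0,0]

```text
time: 7.35
ee_pos: [0.5729, 0.0694, 0.0568]
orientation: [0.68, 0.733, -0.0, 0.0]
contact_force: [1.1, -0.7, -0.6]
gripper_width: 0.172
grip_force: 0.0
```

Call:
play_rows:
  rows:
    - [0.17,0,0,-5,0,0,0]
    - [0.17,0,0,-8,0,0,0]
    - [0.17,-5,0,-8,0,0,0]
    - [0.17,-10,0,-8,0,0,0]
    - [0.17,-15,0,-8,0,0,0]
    - [0.17,-20,0,-8,0,0,0]
    - [0.17,-21.8,0,-8,0,0,0]
    - [0.17,-21.8,-4.9,-8,0,0,0]
    - [0.17,-21.8,-4.9,-8,0,0,0]
    - [0.17,-21.8,-4.9,-8,0,0,0]

```text
time: 8.35
ee_pos: [0.5396, -0.1518, 0.1369]
orientation: [0.681, 0.733, -0.0, -0.0]
contact_force: [-0.0, -0.5, 1.4]
gripper_width: 0.171
grip_force: 0.0
```

```bash
python3 - <<'E'
from h import *
go(-.0235,-.093,.057)
p,d=bot.grab_frame("scene")
for c,a,_ in blobs(roi("scene",brass(p)),8,600): print(c,a,((ray("scene",c,.063)[0,:2]-C)@np.c_[EX,EY]).round(4))
cv2.imwrite("pics/s4.png",cv2.resize(p[130:380,150:450,::-1],None,fx=2.4,fy=2.4))
E
```

```text
t 8.35 local -0.0239 -0.0965 0.13685537001868392 shift cm [0.35 0.04 7.99] turn [-0.01 -0.01 -0.07]
[257.77941176 209.36764706] 68 [-0.2401  0.0914]
[279.18181818 205.36363636] 11 [-0.2139  0.1463]
[247.55 211.8 ] 20 [-0.2503  0.0639]
[262.5  219.25] 24 [-0.1941  0.0643]
[355.46590909 247.44318182] 88 [0.0631 0.1259]
[372.78651685 255.06741573] 89 [0.113  0.1284]
[284.55128205 262.99358974] 156 [-0.0169 -0.0375]
```

View pics/s4.png

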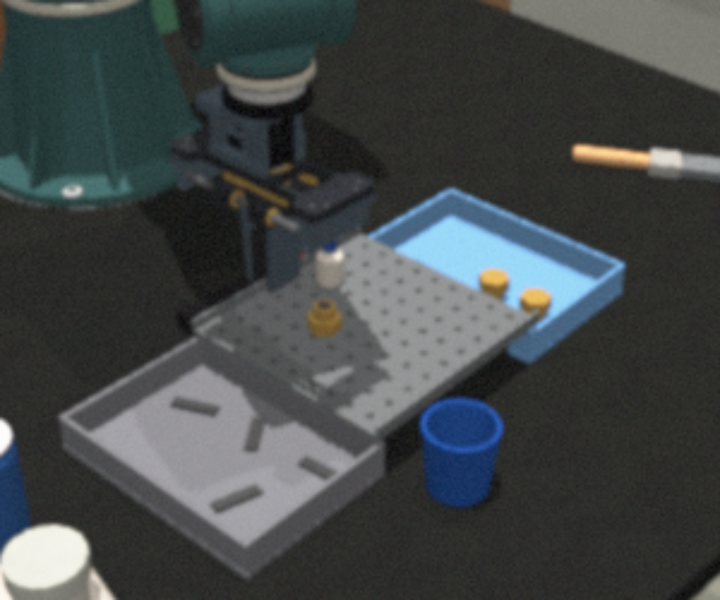

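Fittings a and b are in the tray, at about (373,255) and (355,247). Fitting c is at (285,263), with the dropper standing beside it. Fitting c is next, leaving about 15 mm between the fingers and the dropper.

Call:
play_rows:
  rows:
    - [0.17,0.3,0.1,4,0,0,0]
    - [0.17,0.3,0.1,7,0,0,0]
    - [0.17,0.3,0.1,8,0,0,0]
    - [0.17,0.3,0.1,8,0,0,0]
    - [0.17,1.5,0.1,8,0,0,0]
    - [0.17,3,0.1,8,0,0,0]
    - [0.17,4.5,0.1,8,0,0,0]
    - [0.17,6,0.1,8,0,0,0]
    - [0.17,7.5,0.1,8,0,0,0]

```text
time: 9.3
ee_pos: [0.5358, -0.0751, 0.0573]
orientation: [0.68, 0.733, 0.0, 0.0]
contact_force: [0.2, -0.3, 1.0]
gripper_width: 0.171
grip_force: 0.5
```

```bash
python3 -c "
from h import *
go(-.023,.126,.057)"
```

```text
t 9.3 local -0.022 -0.0197 0.05733569961664038 shift cm [14.57 -0.09  0.03] turn [0.05 0.01 0.03]
```

Call:
play_rows:
  rows:
    - [0.17,1.5,0,0,0,0,0]
    - [0.17,3,0,0,0,0,0]
    - [0.17,4.5,0,0,0,0,0]
    - [0.17,6,0,0,0,0,0]
    - [0.17,7.5,0,0,0,0,0]
    - [0.17,9,0,0,0,0,0]
    - [0.17,10.5,0,0,0,0,0]
    - [0.17,12,0,0,0,0,0]
    - [0.17,13.5,0,0,0,0,0]
    - [0.17,14.3,0,0,0,0,0]
    - [0.17,14.3,0,0,0,0,0]
    - [0.17,14.3,0,0,0,0,0]

```text
time: 10.5
ee_pos: [0.525, 0.0659, 0.0568]
orientation: [0.68, 0.733, -0.0, -0.0]
contact_force: [0.2, -0.4, 0.3]
gripper_width: 0.169
grip_force: 0.0
```

Call:
play_rows:
  rows:
    - [0.17,0,0,-5,0,0,0]
    - [0.17,0,0,-10,0,0,0]
    - [0.17,0,0,-15,0,0,0]
    - [0.17,-5,0,-16,0,0,0]
    - [0.17,-10,0,-16,0,0,0]
    - [0.17,-15,0,-16,0,0,0]
    - [0.17,-20,0,-16,0,0,0]
    - [0.17,-25,0,-16,0,0,0]
    - [0.17,-28,0,-16,0,0,0]
    - [0.17,-28,0,-16,0,0,0]
    - [0.17,-28,0,-16,0,0,0]

```text
time: 11.6
ee_pos: [0.5454, -0.2141, 0.2166]
orientation: [0.681, 0.732, -0.0, -0.0]
contact_force: [-0.5, 0.1, -0.4]
gripper_width: 0.17
grip_force: 0.0
```

```bash
python3 - <<'E'
from h import *
p,d=bot.grab_frame("scene")
t,_=bot.grab_frame("top")
print(bot.observe()["time"],bot.observe()["ee_pos"])
for c,a,_ in blobs(roi("top",brass(t)),8,600): print(c,a,((ray("top",c,.018)[0,:2]-C)@np.c_[EX,EY]).round(4))
f=lambda q:cv2.resize(q[:,:,::-1],(400,500))
cv2.imwrite("pics/s5.png",np.hstack([f(p[130:380,150:450]),f(t[180:310,235:445])]))
E
```

```text
11.7 [ 0.54562073 -0.21268651  0.21664464]
[281.52631579 222.92982456] 57 [0.0801 0.1757]
[283.26785714 240.53571429] 56 [0.0256 0.1754]
[284.94642857 256.05357143] 56 [-0.0222  0.1747]
```

View pics/s5.png

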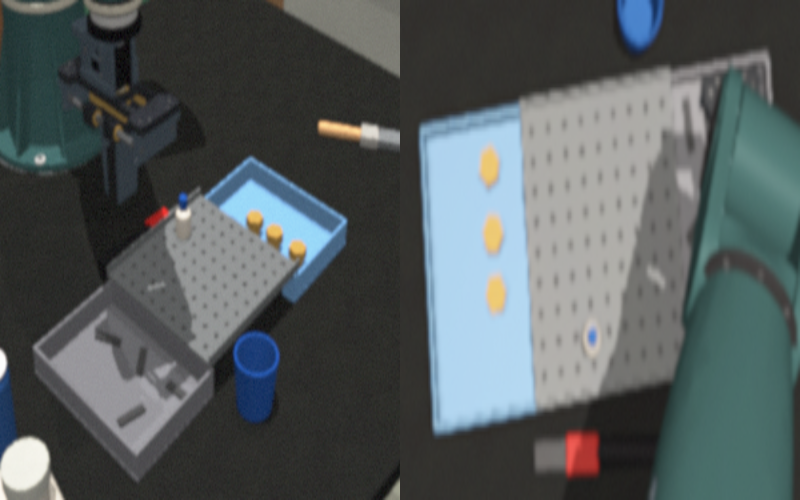

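The two views show all three fittings in the light blue tray, at local y of about +175 mm. The dropper is still standing in its place and nothing else has moved, so I'm handing in the job.

```bash
python3 -c "
from plant import bot
print(bot.job_done())"
```

```text
the job is handed in; nothing more can be done
None
```

I swept all three brass fittings off the board into the light blue tray and handed the job in at about 12 s; the last pictures show the dropper still standing in its place and nothing else visibly disturbed.

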